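Set the option switches of a vehicle lighting controller and close it up

ROBOT

A 7-joint arm with a two-finger parallel gripper is mounted at the origin on the work surface. World frame = base frame: x ahead of the robot, y to its left, z up, the work surface at z = 0. Lengths are in m, angles in rad, forces in N, time in s.
With the tool pointing down it reaches from about 0.4 to 0.85 m from the base axis. Payload 10.4 kg.
Tool frame: the origin (TCP) lies at the very end of the fingers, on their centre line; the grasp point (between the pads) lies 19 mm behind it; y points along the fingers, x is the direction in which the jaws open and shut, and the axes are right-handed (so a half turn about y gives the same grasp; the last joint's range is limited). The gripper opens to 85 mm and grips with 20 to 120 N. Pads are 22 mm wide; open, the fingers measure 114 mm over their backs; the gripper's body (76 mm by 85 mm) begins 54 mm behind the grasp point. The pads swing forward as they close: fully open they stand 13 mm farther back than shut.
Start: joints at [1.159, 0.332, -0.065, 1.46, 0.022, 1.35, -0.088], TCP at [0.237, -0.578, 0.231] pointing down, gripper open.
Joint ranges: [-2.6, 2.6], [-0.5, 2.12], [-1.47, 1.34], [0.16, 2.42], [-1.27, 4.41], [0.06, 2.06], [-2.6, 2.6]. Speed limits (rad/s): [2.22, 2.22, 2.79, 2.79, 3.14, 3.14, 3.14].

INTERFACE

Orientations are given as a 3x3 rotation matrix whose columns are the frame's x, y, z axes.
In Python, from cell import r gives the robot as it stands. The module is installed in compiled form; this text tells all that it offers.
- The arm moves only by the shell command python3 -m inch 'ROWS' [OPENING] [FORCE]. ROWS is JSON, a list of rows, each a list of 4 numbers: the shift along the tool's x, y, z in m, then the turn about the tool's y in degrees. A call has 1 to 20 rows; each row shifts and turns the commanded pose from where the row before left it, along the tool's axes as they then stand; what a row does not reach is not made up. A row lasts 1/8 s, in which the tool goes at most 62.5 mm and 10.7 degrees, less where a joint would pass 70% of its speed; a pose out of reach is approached as far as the arm can. A call is refused whole if a number of a shift passes 0.0625 or a number of a turn 10.7, either way. A call with a gripper value outside its range is refused whole. OPENING is the opening, from 0 (shut) to 1 (fully open), set as the call begins (- or left out, the last holds). The fingers move at their own pace and stop on an object; FORCE is the grip in N (left out, the last holds). Time passes only in rows, so rows that do not move let the fingers close. It gives the time, the measured TCP pose, the force and the opening at its end, in the units of the state.
- r.observe(): the state, without advancing time (a new reading comes with each control period).
- r.camera(name): name is "scene" or "side" or "wrist"; returns a dict with "image" (480x640x3 uint8, blue, green, red), "fovy" (degrees; the focal length in pixels is half the picture's height over the tangent of half this angle, whatever the lens; pixels are square), "cx", "cy" (the principal point, pixels), "view" (4x4, takes a point from world to camera coordinates); the wrist camera has in their place "hand_eye" (4x4, takes a point from camera to tool coordinates, whose origin is the TCP and whose axes are the tool frame's). Camera axes: x right, y down, z forward; pixel columns grow to the right and rows downward; lengths in m; the calibration is good to about 2 mm. A picture is of the moment at which its call begins: read the wrist's pose just before it. There is no depth.
- r.close_job(): hands the job in, once; it reports no verdict.
The state is a dict: "t": time; "joint_positions": joint angles; "qd": joint speeds; "effort": joint torques, N m; "ee_pos": TCP position; "eef_rot": TCP orientation; "ft_force": force on the tool from outside, world axes, zero at the start; "moment": the same for the moment, N m; "width": opening from 0.0 (shut) to 1.0 (fully open).
Only numpy, scipy, OpenCV 4.12 (cv2) and the standard library are available. Lean on these libraries where they do the work, as an engineer would, in place of code of your own. Each camera call takes 0.05 s, during which the arm holds its last target. There are 200 camera calls.

TASK

Take the slim screwdriver from the rack and with it set the six option switches on the lighting controller: numbers 1, 3 and 4 ON, numbers 2, 5 and 6 OFF (number 1 is at the dot, ON is towards the stripe). Then put the screwdriver back upright in a hole of the rack and shut the switch cover. Leave the other things on the bench where they are.

Things in the scene. Friction and masses are not known exactly. Their poses are not given: they have to be found in the camera images.
- controller: finned aluminium case, 110 x 140 mm, 42 mm high to its black top, screwed down by flanges reaching 190 mm across y; origin at the centre of its underside. +x points to its screw terminals (reaching x +71 mm), -x to the cover hinge. On top, centred on x 0, y 0, is a switch well with a 3 mm rim: inside 48 x 68 mm (x, y), rim top 54 mm above the bench
- switch_bank (a point): centre of the face of the switch bank (34 x 54 mm) in the well, 46 mm above the bench, axes as the controller's. Six switches side by side along y at 8 mm pitch slide along x; knob tops are 5 mm above this face, the rim 8 mm. A white stripe along the +x side marks ON; a white dot on the -x side marks switch 1, at the +y end; 2 to 6 follow towards -y
- switch1 (a joint): white slider knob of switch 1, first from the dot; 4 mm along its travel (x), 4.5 mm wide, 5 mm high, at controller y +20 mm. In m: 0 = OFF (knob centre at controller x -2.5 mm), 0.005 = ON (x +2.5 mm, nearer the stripe). Snap action: about 1 N moves it off its end; past the middle it jumps to the other end and stays
- switch2 (a joint): white slider knob of switch 2, second from the dot; 4 mm along its travel (x), 4.5 mm wide, 5 mm high, at controller y +12 mm. In m: 0 = OFF (knob centre at controller x -2.5 mm), 0.005 = ON (x +2.5 mm, nearer the stripe). Snap action: about 1 N moves it off its end; past the middle it jumps to the other end and stays
- switch3 (a joint): white slider knob of switch 3, third from the dot; 4 mm along its travel (x), 4.5 mm wide, 5 mm high, at controller y +4 mm. In m: 0 = OFF (knob centre at controller x -2.5 mm), 0.005 = ON (x +2.5 mm, nearer the stripe). Snap action: about 1 N moves it off its end; past the middle it jumps to the other end and stays
- switch4 (a joint): white slider knob of switch 4, fourth from the dot; 4 mm along its travel (x), 4.5 mm wide, 5 mm high, at controller y -4 mm. In m: 0 = OFF (knob centre at controller x -2.5 mm), 0.005 = ON (x +2.5 mm, nearer the stripe). Snap action: about 1 N moves it off its end; past the middle it jumps to the other end and stays
- switch5 (a joint): white slider knob of switch 5, fifth from the dot; 4 mm along its travel (x), 4.5 mm wide, 5 mm high, at controller y -12 mm. In m: 0 = OFF (knob centre at controller x -2.5 mm), 0.005 = ON (x +2.5 mm, nearer the stripe). Snap action: about 1 N moves it off its end; past the middle it jumps to the other end and stays
- switch6 (a joint): white slider knob of switch 6, sixth from the dot; 4 mm along its travel (x), 4.5 mm wide, 5 mm high, at controller y -20 mm. In m: 0 = OFF (knob centre at controller x -2.5 mm), 0.005 = ON (x +2.5 mm, nearer the stripe). Snap action: about 1 N moves it off its end; past the middle it jumps to the other end and stays
- cover (a joint): black flap, 58 mm from hinge to free edge, 74 mm wide, 3 mm thick, hinged along the controller's y at its x -27 mm, 55.5 mm above the bench. In rad: 0 = shut, lying flat on the rim over the switches; starts open at 1.75 to 2.1, standing and leaning to the -x side (stop 2.15). Turns lightly (0.015 N m friction), stays where it is left
- cover_edge (a point): middle of the cover's free edge, 58.5 mm from the hinge (a 30 mm wide finger lip), half-way through the thickness
- cover_hinge (a point): middle of the cover's hinge line; x and y axes as the controller's when shut
- rack: grey sheet-steel screwdriver rack screwed to the bench, 70 x 156 mm, 88 mm high: a 5 mm top plate 60 mm wide on two end plates, open below; origin at the centre of its underside, the row of three holes along its y. A screwdriver hangs with its handle resting on the top plate and its shank through a hole
- rack_hole1 (a point): centre of a 12 mm round hole in the rack's top plate, at its upper face, 88 mm above the bench, at rack y +46 mm
- rack_hole2 (a point): centre of a 12 mm round hole in the rack's top plate, at its upper face, 88 mm above the bench, at rack y +0 mm
- rack_hole3 (a point): centre of a 12 mm round hole in the rack's top plate, at its upper face, 88 mm above the bench, at rack y -46 mm
- driver_handle (a point): centre of the slim screwdriver's handle (tool about 45 g, loose). Black four-sided handle 18 x 18 mm (sides along this frame's x, y), 70 mm long, z up away from the tip; shank 3 mm round, 75 mm long: the tip is 110 mm below this point. Starts upright in one of the outer holes, handle foot on the rack's top plate, this point 123 mm above the bench, sides about parallel to the rack's
- driver_tip (a point): tip of the slim screwdriver, on its axis
- big_driver_handle (a point): centre of the handle of a bigger screwdriver (bystander) in the other outer hole: handle 30 x 30 mm, 85 mm long, this point 130.5 mm above the bench
- tape_center (a point): bystander: roll of clear packing tape lying flat, 90 mm across, 48 mm high; this point half-way up
- meter: bystander: grey hand multimeter lying on its back, 150 x 75 x 34 mm, origin at the centre of its underside
- carton: bystander: closed cardboard carton, 100 x 130 x 60 mm, origin at the centre of its underside
Mind the look-alikes: they are no part of the job. What is shaped like the rack but yellow is not meant. Leave any green look-alike of the controller alone.

How it is judged:
By the outcome, as a careful person would: the job done as asked, in the order asked, and still so for the second after the job is handed in, with the robot touching nothing.
It also fails if it takes over 72 s, if anything falls off the work surface, if the arm or the gripper's body presses on something with over 40 N, if the wrist force passes 120 N, or if a joint passes its speed limit or range.

## Working session

There is one attempt and no reset: what is moved stays moved. The work goes in short steps, Python scripts to look and compute and a shell command to move; the robot and the scene stay as the last step left them, time stands still between calls to the robot, and variables do not carry over. Pictures are saved under pics/ and viewed, about 8 in all and at most 12, crops included, and the job is handed in when it is done.

```bash
mkdir -p pics; cat > h.py <<'E'
import numpy as np, cv2, json
from cell import r
def snap(name,fn):
    s=r.observe(); c=r.camera(name)
    f=240/np.tan(np.radians(c["fovy"])/2)
    if "view" in c: M=np.linalg.inv(np.array(c["view"]))
    else:
        T=np.eye(4);T[:3,:3]=s["eef_rot"];T[:3,3]=s["ee_pos"]; M=T@np.array(c["hand_eye"])
    im=np.array(c["image"]); cv2.imwrite("pics/%s.png"%fn,im)
    np.savez("pics/%s.npz"%fn,im=im,f=f,c=[c["cx"],c["cy"]],M=M)
    return load(fn)
def load(fn):
    d=np.load("pics/%s.npz"%fn); return {k:d[k] for k in d.files}
def ray(v,p):
    d=np.array([(p[0]-v["c"][0])/v["f"],(p[1]-v["c"][1])/v["f"],1.0])
    d=v["M"][:3,:3]@d; return v["M"][:3,3],d/np.linalg.norm(d)
def onz(v,p,z):
    o,d=ray(v,p); return o+d*(z-o[2])/d[2]
def proj(v,P):
    q=np.linalg.inv(v["M"])@np.append(P,1); return q[:2]/q[2]*v["f"]+v["c"]
def tri(vps):
    A=np.zeros((3,3));b=np.zeros(3)
    for v,p in vps:
        o,d=ray(v,p);Q=np.eye(3)-np.outer(d,d);A+=Q;b+=Q@o
    return np.linalg.solve(A,b)
E
python3 - <<'E'
from h import *
np.set_printoptions(precision=4,suppress=True)
s=r.observe(); print({k:np.round(v,4) for k,v in s.items()})
for n in("scene","side","wrist"):
    v=snap(n,n+"0"); print(n,v["f"],v["c"],v["M"])
E
```

```text
{'t': np.float64(0.0), 'joint_positions': array([ 1.1594,  0.3329, -0.0647,  1.4609,  0.0216,  1.3499, -0.0885]), 'qd': array([-0.002 , -0.0013,  0.0007,  0.0006,  0.001 ,  0.0028,  0.0011]), 'effort': array([  0.0007, -62.5436,   0.0493, -39.1614,   0.0162,   0.0099,
        -0.    ]), 'ee_pos': array([ 0.2368, -0.578 ,  0.2305]), 'eef_rot': array([[ 0.3791, -0.0006,  0.9254],
       [-0.9254,  0.0013,  0.3791],
       [-0.0014, -1.    , -0.0001]]), 'ft_force': array([ 0.6232,  0.9947, -0.0988]), 'moment': array([ 0.0142,  0.005 , -0.0404]), 'width': np.float64(1.0018)}
scene 586.2647734532544 [311.7443 231.5161] [[ 0.8837  0.2394 -0.4021  0.9962]
 [ 0.4676 -0.4841  0.7396 -0.9291]
 [-0.0176 -0.8416 -0.5398  0.759 ]
 [ 0.      0.      0.      1.    ]]
side 530.574274167412 [325.5823 239.5345] [[-0.9729 -0.1435  0.1814  0.281 ]
 [-0.2303  0.6725 -0.7033  0.8815]
 [-0.0211 -0.726  -0.6874  0.9693]
 [ 0.      0.      0.      1.    ]]
wrist 376.6115901768912 [314.8493 242.356 ] [[ 0.3786 -0.8856 -0.2691  0.3051]
 [-0.9256 -0.3628 -0.1081 -0.5501]
 [-0.0019  0.29   -0.957   0.3722]
 [ 0.      0.      0.      1.    ]]
```

View pics/scene0.png

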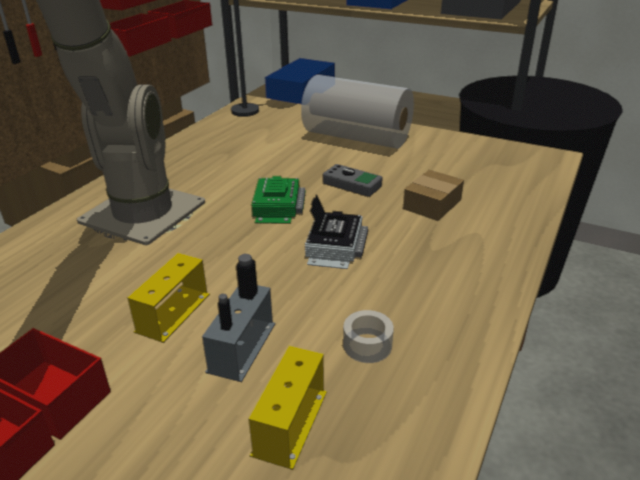

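View pics/side0.png

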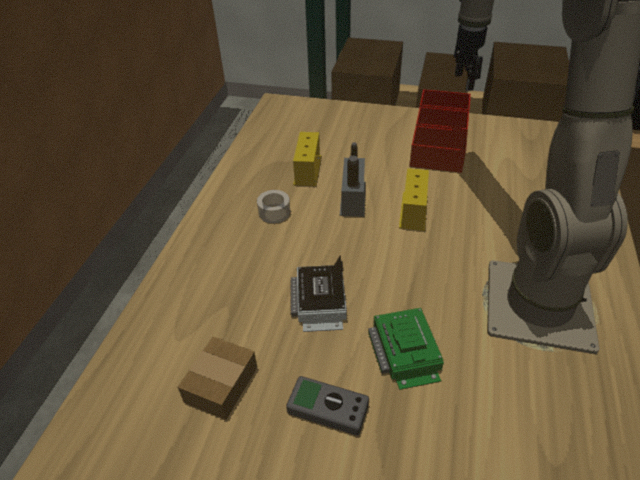

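The scene camera shows the grey rack at about (238,330), with the slim driver at (224,310) and the big driver at (246,275). The black controller is at (335,235), cover standing to its left. The side camera shows the rack at (353,190) and the controller at (320,290). Next I'll view enlarged crops.

```bash
python3 - <<'E'
from h import *
a=load("scene0")["im"];b=load("side0")["im"]
def crop(im,x,y): return cv2.resize(im[y:y+75,x:x+100],(400,300),interpolation=cv2.INTER_CUBIC)
cr=[(a,195,250),(a,290,195),(b,305,140),(b,280,255)]
t=[crop(*k) for k in cr]
# taller for scene rack: 
cv2.imwrite("pics/m0.png",np.vstack([np.hstack(t[:2]),np.hstack(t[2:])]))
E
```

```text
(no output)
```

View pics/m0.png

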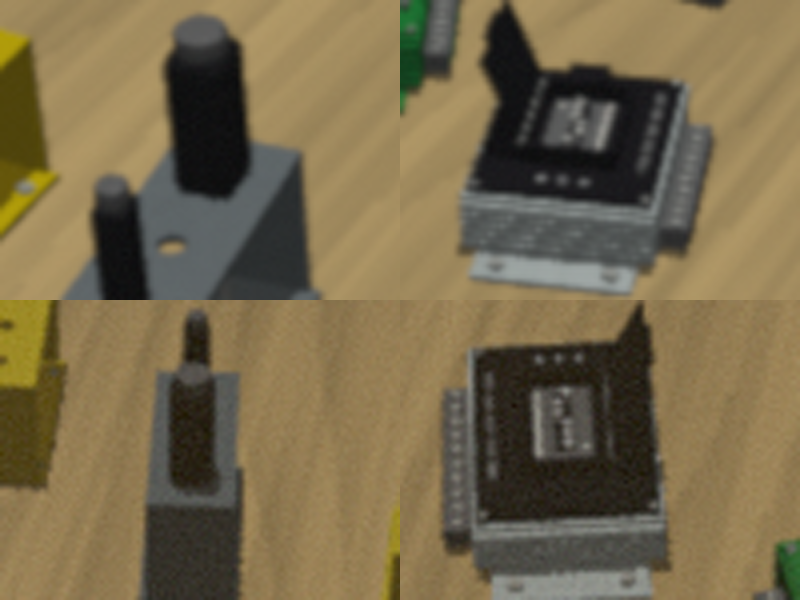

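```bash
python3 - <<'E'
from h import *
np.set_printoptions(precision=4,suppress=True)
a=load("scene0");b=load("side0")
for n,p,q,z in [("slim",(223.2,296.2),(354.2,143.8),.158),("big",(245.5,258.2),(353.75,158.2),.173),("bank",(335,226.2),(320.75,285.75),.047)]:
    print(n,onz(a,p,z),onz(b,q,z),tri([(a,p),(b,q)]))
print("hole2",onz(a,(238,311.2),.088))
# controller case corners z=.042: mosaic scene
for n,im,o,pts in [("scene",a,(290,195,400,0),[(462,192),(655,207),(690,82)]),("side",b,(280,255,400,300),[(470,350),(478,520),(660,513)])]:
    for p in pts: print(n,onz(im,(o[0]+(p[0]-o[2])/4,o[1]+(p[1]-o[3])/4),.042))
# rack top corners
for p in [(302,152)]: print("rack",onz(a,(195+p[0]/4,250+p[1]/4),.088))
for p in [(157,375),(240,375),(148,502),(237,503)]: print("rack",onz(b,(305+p[0]/4,140+(p[1]-300)/4),.088))
E
```

```text
slim [ 0.5104 -0.3418  0.158 ] [ 0.5062 -0.3367  0.158 ] [ 0.5076 -0.3395  0.1556]
big [ 0.4967 -0.2529  0.173 ] [ 0.4903 -0.2479  0.173 ] [ 0.4924 -0.25    0.1705]
bank [0.5028 0.0899 0.047 ] [0.4994 0.0916 0.047 ] [0.5008 0.0912 0.0459]
hole2 [ 0.5014 -0.2961  0.088 ]
scene [0.4716 0.0059 0.042 ]
scene [0.5726 0.0397 0.042 ]
scene [0.5367 0.1684 0.042 ]
side [0.5694 0.0423 0.042 ]
side [0.5299 0.1675 0.042 ]
side [0.4318 0.1409 0.042 ]
rack [ 0.5184 -0.2143  0.088 ]
rack [ 0.5388 -0.3603  0.088 ]
rack [ 0.4805 -0.3723  0.088 ]
rack [ 0.5145 -0.2151  0.088 ]
rack [ 0.4562 -0.2262  0.088 ]
```

```bash
cat >> h.py <<'E'
def plan(P,yaw=None):
    s=r.observe();R=np.array(s["eef_rot"]);d=R.T@(np.array(P)-s["ee_pos"])
    y=np.degrees(np.arctan2(R[1,0],R[0,0]))
    print("shift",np.round(d,4),"yaw",round(y,2),"turn",None if yaw is None else round((y-yaw+180)%360-180,2),"tilt",np.round(R[2],4))
E
python3 -m inch '[[-0.0169,-0.01,0.0487,0],[-0.0169,-0.01,0.0487,0],[-0.0169,-0.01,0.0487,0],[-0.0169,-0.01,0.0487,0],[-0.0169,-0.01,0.0487,0],[-0.0169,-0.01,0.0487,0],[-0.0169,-0.01,0.0487,0],[0,0,0,6.5],[0,0,0,6.2],[0,0,0,0],[0,0,0,0]]' 1
python3 - <<'E'
from h import *
snap("wrist","w1"); plan((.5076,-.3395,.3),-80.4)
E
```

```text
t: 1.52
ee_pos: [0.5074, -0.3397, 0.3012]
eef_rot: [[0.168, -0.0, 0.986], [-0.986, 0.0, 0.168], [-0.0, -1.0, -0.0]]
ft_force: [0.6, 0.7, -0.1]
width: 0.999
shift [-0.0002  0.0012  0.0002] yaw -80.32 turn 0.08 tilt [-1.e-04 -1.e+00 -1.e-04]
```

View pics/w1.png

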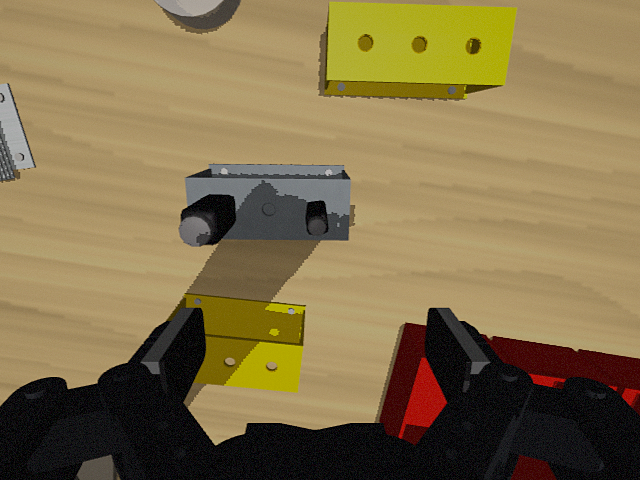

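The wrist view shows the grey rack's top plate from (187,178) to (350,240). The slim driver's cap is at (317,227), the big driver's cap at (195,232) and the middle hole at (268,210).

```bash
python3 - <<'E'
from h import *
np.set_printoptions(precision=4,suppress=True)
v=load("w1");a=load("scene0");b=load("side0")
print("slim",onz(v,(317,227),.158)); print("big",onz(v,(195,232),.173));print("h2",onz(v,(268,210),.088))
for p in [(187,178),(350,177),(349,240)]: print(onz(v,p,.088))
print(tri([(v,(317,227)),(a,(223.2,296.2)),(b,(354.2,143.8))]))
# hole by mask
g=cv2.cvtColor(v["im"],6)
print(g[205:217,258:280])
E
```

```text
slim [ 0.5076 -0.341   0.158 ]
big [ 0.4924 -0.2516  0.173 ]
h2 [ 0.4984 -0.2952  0.088 ]
[ 0.5159 -0.2164  0.088 ]
[ 0.5425 -0.3666  0.088 ]
[ 0.482  -0.3776  0.088 ]
[ 0.5075 -0.3403  0.1557]
[[68 70 71 78 64 50 63 70 71 72 67 72 71 65 63 57 62 69 68 70 71 68]
 [67 73 73 68 52 63 69 71 74 65 69 65 66 69 72 70 62 65 70 66 65 72]
 [70 74 70 66 47 61 69 72 64 73 66 69 63 65 73 69 53 68 64 69 67 69]
 [69 69 64 62 46 62 73 66 71 67 68 68 72 73 67 71 57 61 64 63 64 71]
 [70 69 71 63 33 59 73 65 68 67 63 75 65 65 68 71 68 62 72 70 66 68]
 [71 67 71 65 42 62 71 70 63 64 66 68 64 70 70 70 67 62 61 65 63 65]
 [75 69 71 65 45 38 69 73 68 64 73 64 71 73 71 64 66 57 68 66 66 70]
 [68 71 69 67 58 39 43 64 71 63 64 69 69 61 68 71 52 59 70 71 70 67]
 [67 71 70 68 65 54 35 52 68 67 70 66 64 67 68 64 61 66 69 67 72 72]
 [64 69 73 66 68 63 56 38 41 56 61 61 60 54 42 54 64 67 76 69 67 72]
 [72 65 72 73 66 69 69 59 48 49 42 41 39 52 56 64 71 69 66 65 67 72]
 [69 66 71 67 73 70 67 66 63 62 62 59 60 66 71 66 78 66 67 68 67 69]]
```

```bash
python3 -m inch '[[0.0009,0.038,-0.0006,0],[0,0.038,0,0],[0,0.038,0,0],[0,0.038,0,0],[0,0.0372,0,0],[0,0,0,0],[0,0,0,0]]' 0.6
python3 -m inch '[[0,0,0,0],[0,0,0,0],[0,0,0,0],[0,0,0,0],[0,0,0,0],[0,0,0,0]]' 0 80
python3 - <<'E'
from h import *
snap("wrist","w2");print(r.observe()["moment"])
E
```

```text
t: 2.45
ee_pos: [0.5078, -0.3411, 0.1138]
eef_rot: [[0.167, 0.002, 0.986], [-0.986, -0.001, 0.167], [0.001, -1.0, 0.001]]
ft_force: [1.2, 0.3, 0.3]
width: 0.6
t: 3.2
ee_pos: [0.5079, -0.3411, 0.1138]
eef_rot: [[0.166, 0.002, 0.986], [-0.986, -0.001, 0.166], [0.002, -1.0, 0.002]]
ft_force: [-1.3, 0.8, 6.3]
width: 0.203
[ 0.16168272  0.20717333 -0.05355895]
```

```bash
python3 -m inch '[[0,-0.03,0,0],[0,-0.055,0,0],[0,-0.055,0,0],[0,-0.05,0,0],[-0.0535,0,0.008,0],[-0.0535,0,0.008,0],[-0.0535,0,0.008,0],[-0.0535,0,0.008,0],[-0.0535,0,0.008,0],[-0.0535,0,0.008,0],[-0.0535,0,0.008,0],[-0.0535,0,0.008,0],[0,0,0,-6.4],[0,0,0,0],[0,0,0,0]]'
python3 - <<'E'
from h import *
snap("wrist","w3");snap("scene","s3");b=snap("side","d3");plan((.5008,.0912,.25),-74)
w=load("w3")["im"];s=load("s3")["im"][90:240,270:410];d=load("d3")["im"][150:320,250:400]
L=cv2.resize(w,(480,360));
cv2.imwrite("pics/m3.png",np.vstack([cv2.resize(s,(560,600))]));cv2.imwrite("pics/m3.png",np.hstack([cv2.copyMakeBorder(L,0,180,0,0,0),np.vstack([cv2.resize(s,(290,270)),cv2.resize(d,(290,270))])]))
E
```

```text
t: 5.12
ee_pos: [0.4992, 0.0912, 0.3023]
eef_rot: [[0.272, 0.0, 0.962], [-0.962, -0.0, 0.272], [0.0, -1.0, 0.0]]
ft_force: [0.4, 0.2, -0.7]
width: 0.203
shift [0.0006 0.0522 0.0016] yaw -74.16 turn -0.16 tilt [ 2.e-04 -1.e+00  1.e-04]
```

View pics/w3.png

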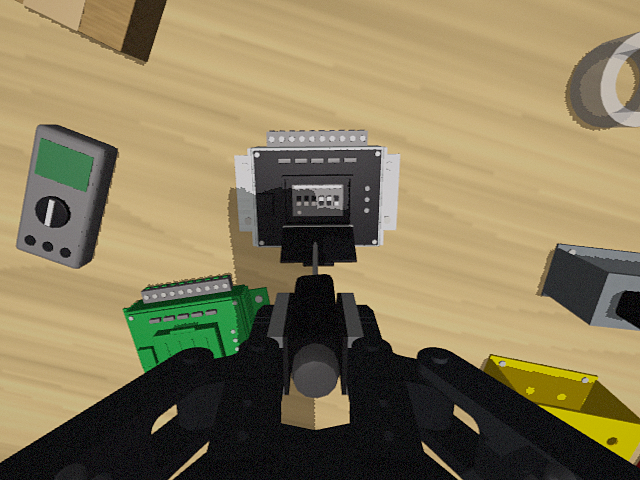

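The wrist view shows the driver hanging straight in the grip, with its tip at about (315,243). The switch bank is at about (318,198) and the cover stands open at (318,245). I'll enlarge it.

```bash
python3 - <<'E'
from h import *
w=load("w3")["im"]
c=cv2.resize(w[170:270,270:370],(600,600),interpolation=cv2.INTER_CUBIC)
c=cv2.convertScaleAbs(c,alpha=1.5)
cv2.imwrite("pics/m4.png",c)
E
```

```text
(no output)
```

View pics/m4.png

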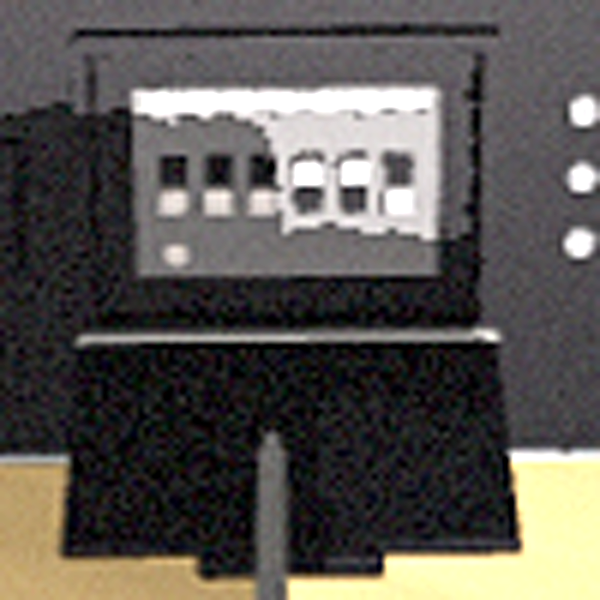

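Knob states read as 1 OFF, 2 OFF, 3 OFF, 4 ON, 5 ON, 6 OFF. The dot is at the left and the stripe at the top. So switches 1 and 3 go ON and switch 5 goes OFF.

```bash
python3 - <<'E'
from h import *
np.set_printoptions(precision=4,suppress=True)
v=load("w3")
P=lambda u,w:(270+(u+.5)/6-.5,170+(w+.5)/6-.5)
C=[onz(v,P(*p),.046) for p in [(133,88),(440,88),(440,276),(136,278)]]
for c in C: print(c)
print("center",np.mean(C,0),"size",np.linalg.norm(C[0]-C[1]),np.linalg.norm(C[1]-C[2]))
e=C[0]-C[1];e2=C[3]-C[2];print("yaw",[np.degrees(np.arctan2(-q[0],q[1])) for q in(e,e2)])
K=[onz(v,P(*p),.051) for p in [(172,203),(218,203),(263,203),(309,172),(354,172),(400,203)]]
k=K[0]-K[5];print("yaw knobs",np.degrees(np.arctan2(-k[0],k[1])),np.linalg.norm(k))
th=np.radians(16.2)
ex=np.array([np.cos(th),np.sin(th),0]);ey=np.array([-np.sin(th),np.cos(th),0]);o=np.mean(C,0)
for q in K: print("knob",(q-o)@ex,(q-o)@ey)
t=onz(v,P(270,433),.2015);print("tip wrist",t)
s=r.observe();R=np.array(s["eef_rot"]);print("tip tool",R.T@(t-s["ee_pos"]))
# flange/case corners: left-top (250,148)?,
for p in[(248,147),(384,147),(376,245)]:print(onz(v,p,.042))
for n in("s3","d3"):
    q=load(n); print(n,proj(q,t),proj(q,o))
E
```

```text
[0.5091 0.1197 0.046 ]
[0.5238 0.0677 0.046 ]
[0.4914 0.0579 0.046 ]
[0.4762 0.1105 0.046 ]
center [0.5001 0.0889 0.046 ] size 0.05396848366398529 0.03381004009532303
yaw [np.float64(15.734414622490277), np.float64(16.121221110181633)]
yaw knobs 15.735146427540176 0.040168454865893426
knob -0.002356259739717907 0.020350839690320834
knob -0.00242201124223569 0.012246780360719677
knob -0.0024863327129917468 0.004318976505090707
knob 0.0029588202701330965 -0.0038034653549977827
knob 0.002894730583091078 -0.011699313897769417
knob -0.0026821518918696144 -0.01981629315008095
tip wrist [0.4998 0.0919 0.2015]
tip tool [-0.0003  0.1007  0.0008]
[0.5335 0.1732 0.042 ]
[0.5717 0.0376 0.042 ]
[0.4685 0.0119 0.042 ]
s3 [334.4108 164.3483] [333.7597 226.4871]
d3 [318.5669 237.1718] [320.7425 285.136 ]
```

```bash
python3 -m inch '[[-0.001,0.03,-0.0085,0],[0,0.05,0,0],[0,0.04,0,0],[0,0.0155,0,0],[0,0,0,0],[0,0,0,0]]'
python3 - <<'E'
from h import *
snap("wrist","w5");plan((.5,.0889,.25),-74.15);snap("scene","s5");snap("side","d5")
w=load("w5")["im"]
c=cv2.resize(w[130:290,230:430],(800,640)[::1],interpolation=cv2.INTER_CUBIC)[:600]
cv2.imwrite("pics/m5.png",cv2.convertScaleAbs(c,alpha=1.6))
E
```

```text
t: 6.02
ee_pos: [0.4916, 0.0909, 0.1683]
eef_rot: [[0.275, 0.002, 0.961], [-0.961, 0.0, 0.275], [0.0, -1.0, 0.002]]
ft_force: [-0.3, -0.8, 0.1]
width: 0.203
shift [ 0.0042 -0.0817  0.0078] yaw -74.04 turn 0.11 tilt [ 5.0e-04 -1.0e+00  2.5e-03]
```

View pics/m5.png

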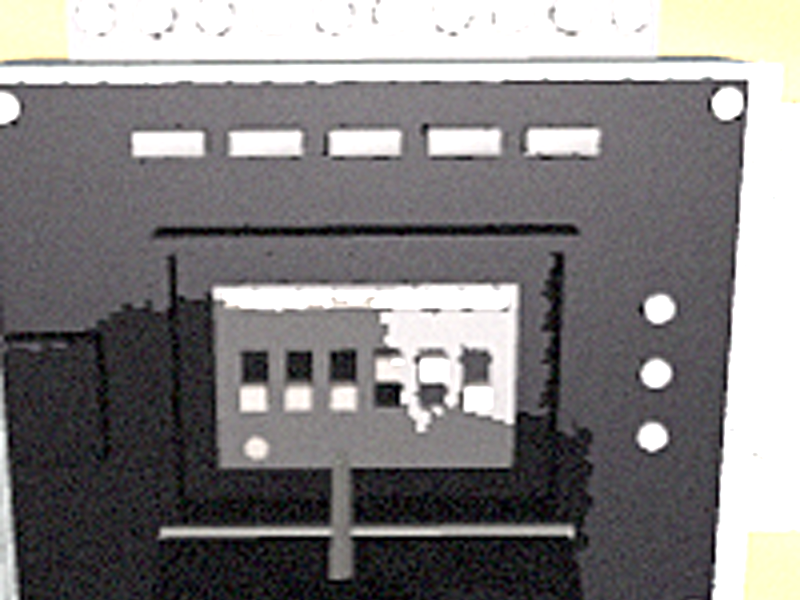

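The tip, at crop (341,458), is lined up in column with knob 3 at (343,397). Now to compute the offset.

```bash
python3 - <<'E'
from h import *
np.set_printoptions(precision=4,suppress=True)
v=load("w5")
P=lambda u,w:(230+(u+.5)/4-.5,130+(w+.5)/4-.5)
C=[onz(v,P(*p),.046) for p in [(212,285),(518,283),(514,468),(220,468)]]
o=np.mean(C,0);print("center",o,np.linalg.norm(C[0]-C[1]),np.linalg.norm(C[1]-C[2]))
K=[onz(v,P(*p),.051) for p in [(254,398),(298,398),(343,398),(389,370),(433,370),(478,398)]]
k=K[0]-K[5];print("yaw knobs",np.degrees(np.arctan2(-k[0],k[1])),np.linalg.norm(k))
th=np.radians(15.85)
ex=np.array([np.cos(th),np.sin(th),0]);ey=np.array([-np.sin(th),np.cos(th),0])
for q in K: print("knob",(q-o)@ex,(q-o)@ey)
t=onz(v,P(341,460),.0675);print("tip",t,(t-o)@ex,(t-o)@ey)
E
```

```text
center [0.5004 0.089  0.046 ] 0.05419573177066575 0.03432499135744981
yaw knobs 15.926336319314473 0.03979753285103566
knob -0.0025038228715211497 0.01996221011933345
knob -0.0024934072187386747 0.01214453437121558
knob -0.002482755055546528 0.004149341022240643
knob 0.0026399919875344474 -0.00397000561107076
knob 0.002650300471247019 -0.011744249961128602
knob -0.002450799833826522 -0.01983528740986725
tip [0.4905 0.0909 0.0675] -0.008939413188274526 0.004492270678715837
```

```bash
python3 -m inch '[[0.0003,0.01,0,0],[0,0.009,0,0],[0,0,0,0],[0,0,0,0],[0,0,0.003,0],[0,0,0.0025,0],[0,0,0.002,0],[0,0,0,0],[0,0,0,0]]'
python3 -m inch '[[0,0,-0.004,0],[0,0,-0.0035,0],[-0.008,0,0,0],[-0.008,0,0,0],[0,0,0,0],[0,0,0,0]]'
python3 - <<'E'
from h import *
snap("wrist","w6");plan((.5,.0889,.25),-74.15)
w=load("w6")["im"]
c=cv2.resize(w[130:290,230:430],(800,640)[::1],interpolation=cv2.INTER_CUBIC)[:600]
cv2.imwrite("pics/m6.png",cv2.convertScaleAbs(c,alpha=1.6))
E
```

```text
t: 7.3
ee_pos: [0.4979, 0.0924, 0.1476]
eef_rot: [[0.275, 0.0, 0.961], [-0.961, -0.0, 0.275], [0.0, -1.0, 0.0]]
ft_force: [-0.3, 0.3, -1.1]
width: 0.207
t: 8.05
ee_pos: [0.4863, 0.1058, 0.1476]
eef_rot: [[0.275, 0.0, 0.961], [-0.961, -0.0, 0.275], [0.0, -1.0, 0.0]]
ft_force: [-1.2, -0.5, -0.6]
width: 0.208
shift [ 0.0198 -0.1024  0.0085] yaw -74.03 turn 0.12 tilt [ 2.e-04 -1.e+00  0.e+00]
```

View pics/m6.png

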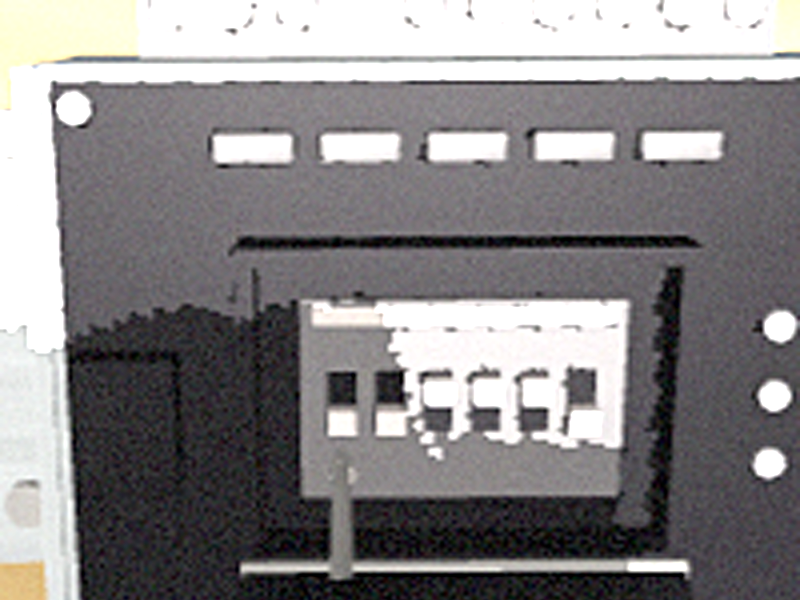

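Switch 3 is now ON and the tip stands in front of knob 1.

```bash
python3 -m inch '[[0,-0.0015,0,0],[0,0,0.003,0],[0,0,0.0025,0],[0,0,0.002,0],[0,0,0,0],[0,0,0,0],[0,0,-0.004,0],[0,0,-0.0035,0],[0,-0.016,0,0],[0,0,0,0],[0.016,0,0.009,0],[0.016,0,0.009,0],[0,0,0,0],[0,0,0,0]]'
python3 - <<'E'
from h import *
snap("wrist","w7");plan((.5,.0889,.25),-74.15)
w=load("w7")["im"]
c=cv2.resize(w[130:290,230:430],(800,640)[::1],interpolation=cv2.INTER_CUBIC)[:600]
cv2.imwrite("pics/m7.png",cv2.convertScaleAbs(c,alpha=1.6))
E
```

```text
t: 9.85
ee_pos: [0.5122, 0.0801, 0.1647]
eef_rot: [[0.275, -0.001, 0.961], [-0.961, 0.0, 0.275], [-0.001, -1.0, -0.001]]
ft_force: [-0.8, -0.0, -0.4]
width: 0.204
shift [-0.0116 -0.0851 -0.0093] yaw -74.0 turn 0.15 tilt [-4.e-04 -1.e+00 -4.e-04]
```

View pics/m7.png

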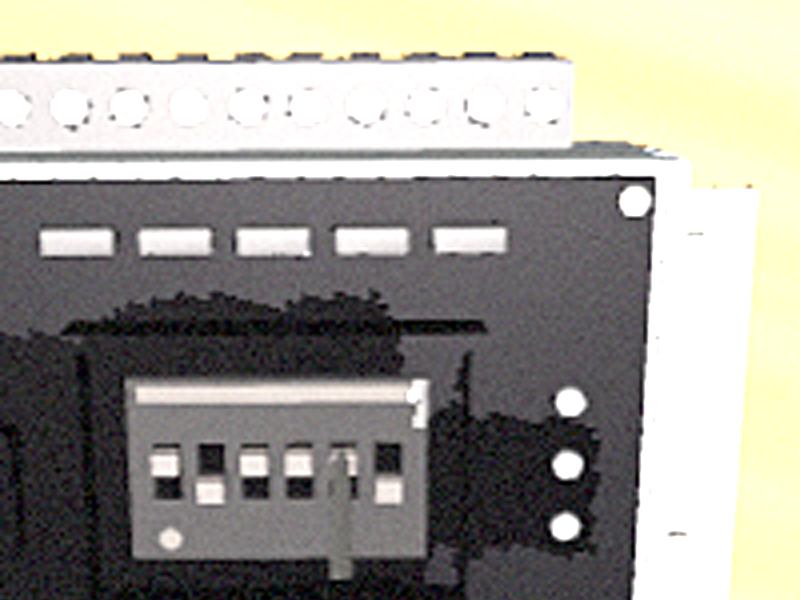

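Switches 1, 3 and 4 are ON. The tip hovers beside knob 5; I'll check its x before descending.

```bash
python3 - <<'E'
from h import *
v=load("w7")
P=lambda u,w:(230+(u+.5)/4-.5,130+(w+.5)/4-.5)
C=[onz(v,P(*p),.046) for p in [(126,380),(430,379),(427,557),(134,559)]]
o=np.mean(C,0);th=np.radians(15.9)
ex=np.array([np.cos(th),np.sin(th),0]);ey=np.array([-np.sin(th),np.cos(th),0])
t=onz(v,P(341,454),.0642)
k=onz(v,P(344,460),.051);print(o,(t-o)@ex,(t-o)@ey,(k-o)@ex,(k-o)@ey)
E
```

```text
[0.50045875 0.08877689 0.046     ] 0.008684948955025272 -0.011213641389581806 0.0035312826695324765 -0.011733617470306044
```

```bash
python3 -m inch '[[0.0005,0.016,0,0],[0,0,0,0],[0,0,-0.003,0],[0,0,-0.0025,0],[0,0,-0.002,0],[0,0,0,0],[0,0,0,0],[0,0,0.004,0],[0,0,0.0035,0],[0,-0.03,0,0],[0,-0.05,0,0],[0,-0.05,0,0],[0,-0.022,0,0],[0,0,0,0]]'
python3 - <<'E'
from h import *
snap("wrist","w8");plan((.5079,-.3411,.3),-80.4)
v=load("w8");o=np.array([.5004,.0889,.046]);th=np.radians(15.9)
ex=np.array([np.cos(th),np.sin(th),0]);ey=np.array([-np.sin(th),np.cos(th),0])
g=cv2.cvtColor(v["im"],6)
for i in range(6):
    row=[]
    for x in(-.0025,.0025):
        u,w=np.round(proj(v,o+[0,0,.005]+ey*(.02-.008*i)+ex*x)).astype(int); row.append(int(g[w-1:w+2,u-1:u+2].mean()))
    print(i+1,row)
E
```

```text
t: 11.65
ee_pos: [0.5134, 0.0797, 0.3025]
eef_rot: [[0.275, 0.003, 0.961], [-0.961, 0.0, 0.275], [0.001, -1.0, 0.003]]
ft_force: [-0.2, 0.4, -0.9]
width: 0.207
shift [ 0.4031  0.0009 -0.1204] yaw -74.02 turn 6.38 tilt [ 1.e-04 -1.e+00  4.e-04]
1 [15, 148]
2 [146, 19]
3 [16, 149]
4 [11, 152]
5 [140, 13]
6 [147, 28]
```

All six switches read correctly by brightness at the expected knob spots. Now back to the rack.

```bash
python3 -m inch '[[0.0504,0,-0.015,0],[0.0504,0,-0.015,0],[0.0504,0,-0.015,0],[0.0504,0,-0.015,0],[0.0504,0,-0.015,0],[0.0504,0,-0.015,0],[0.0504,0,-0.015,0],[0.0504,0,-0.015,0],[0,0,0,6.4],[0,0,0,0],[0,0,0,0]]'
python3 - <<'E'
from h import *
plan((.5079,-.3411,.1138),-80.4)
E
```

```text
t: 13.08
ee_pos: [0.5083, -0.3402, 0.3003]
eef_rot: [[0.17, -0.001, 0.985], [-0.985, 0.001, 0.17], [-0.001, -1.0, -0.001]]
ft_force: [1.1, 0.3, -0.4]
width: 0.205
shift [ 0.001   0.1865 -0.0004] yaw -80.21 turn 0.19 tilt [-9.e-04 -1.e+00 -8.e-04]
```

```bash
python3 -m inch '[[0.0009,0.04,0,0.2],[0,0.04,0,0],[0,0.035,0,0],[0,0.035,0,0],[0,0.025,0,0],[0,0.006,0,0],[0,0.004,0,0],[0,0,0,0],[0,0,0,0]]'
python3 - <<'E'
from h import *
snap("scene","s9");snap("side","d9");plan((.5079,-.3411,.1138),-80.4)
a=load("s9")["im"];b=load("d9")["im"]
def crop(im,x,y): return cv2.resize(im[y:y+150,x:x+100],(400,600),interpolation=cv2.INTER_CUBIC)
cv2.imwrite("pics/m9.png",np.hstack([crop(a,190,230),crop(b,305,100)]))
E
```

```text
t: 14.2
ee_pos: [0.5087, -0.3423, 0.1171]
eef_rot: [[0.163, 0.001, 0.987], [-0.987, -0.001, 0.163], [0.001, -1.0, 0.001]]
ft_force: [0.7, 0.5, -1.2]
width: 0.205
shift [-0.0013  0.003  -0.0005] yaw -80.62 turn -0.22 tilt [ 8.e-04 -1.e+00  8.e-04]
```

View pics/m9.png

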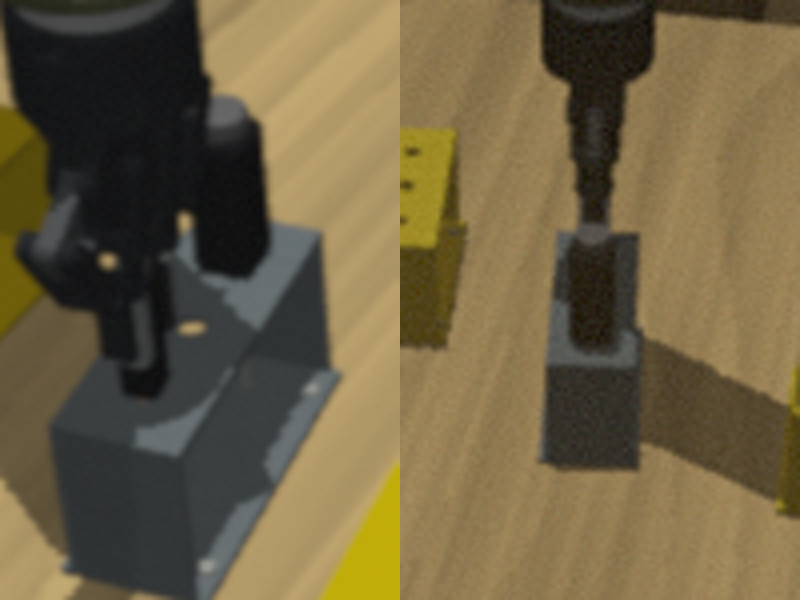

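The driver is in its hole, with the handle foot about 3 mm above the plate and no contact force. I'll lower the last bit and release.

```bash
python3 -m inch '[[-0.001,0.0025,-0.0005,0],[0,0,0,0]]'
python3 -m inch '[[0,0,0,0],[0,0,0,0],[0,0,0,0],[0,0,0,0]]' 0.5
python3 -m inch '[[0,-0.015,0,0],[0,-0.05,0,0],[0,-0.06,0,0],[0,-0.06,0,0],[0,0,0,0],[0,0,0,0]]'
python3 - <<'E'
from h import *
snap("wrist","w10");snap("scene","s10");snap("side","d10")
cv2.imwrite("pics/m10.png",np.hstack([load("w10")["im"][100:400,150:450],cv2.resize(load("s10")["im"][230:380,190:290],(200,300)),cv2.resize(load("s10")["im"][180:280,280:380],(300,300),interpolation=2)]))
E
```

```text
t: 14.55
ee_pos: [0.5078, -0.3413, 0.1139]
eef_rot: [[0.163, 0.001, 0.987], [-0.987, -0.0, 0.163], [0.0, -1.0, 0.0]]
ft_force: [0.8, 0.3, 0.6]
width: 0.206
t: 15.05
ee_pos: [0.5076, -0.3412, 0.1136]
eef_rot: [[0.163, -0.0, 0.987], [-0.987, -0.0, 0.163], [0.0, -1.0, -0.0]]
ft_force: [-0.1, 0.5, -0.8]
width: 0.502
t: 15.8
ee_pos: [0.5075, -0.3411, 0.2991]
eef_rot: [[0.163, 0.001, 0.987], [-0.987, -0.0, 0.163], [0.0, -1.0, 0.0]]
ft_force: [0.1, 0.1, -1.0]
width: 0.498
```

View pics/m10.png

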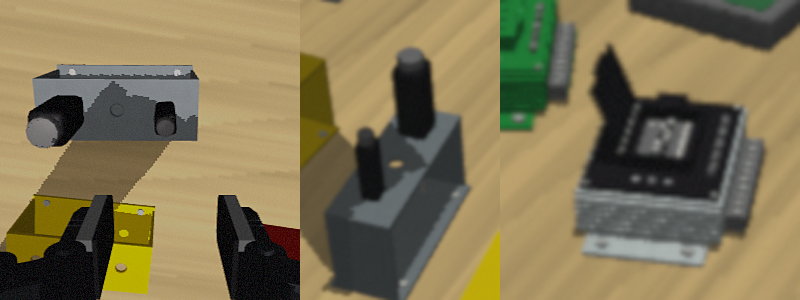

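The driver is upright in its hole and the big driver hasn't moved. Now the cover: gripper shut, approaching from behind the flap.

```bash
python3 - <<'E'
from h import *
plan((.4186,.0656,.22),-74.1)
E
```

```text
shift [-0.4154  0.078  -0.021 ] yaw -80.62 turn -6.52 tilt [-0.0014 -1.     -0.0016]
```

```bash
python3 -m inch '[[-0.052,0,-0.0026,0],[-0.052,0,-0.0026,0],[-0.052,0,-0.0026,0],[-0.052,0,-0.0026,0],[-0.052,0,-0.0026,0],[-0.052,0,-0.0026,0],[-0.052,0,-0.0026,0],[-0.052,0,-0.0026,0],[0,0.04,0,-6.5],[0,0.038,0,0],[0,0,0,0],[0,0,0,0]]' 0 40
python3 - <<'E'
from h import *
plan((.4186,.0656,.09),-74.1); snap("wrist","w11");snap("side","d11")
cv2.imwrite("pics/m11.png",np.hstack([cv2.resize(load("w11")["im"],(500,375)),cv2.resize(load("d11")["im"][190:340,260:370],(275,375))]))
E
```

```text
t: 17.45
ee_pos: [0.4197, 0.0659, 0.2217]
eef_rot: [[0.273, 0.001, 0.962], [-0.962, 0.0, 0.273], [0.0, -1.0, 0.001]]
ft_force: [0.3, 0.1, 0.0]
width: 0.005
shift [-0.      0.1317 -0.0013] yaw -74.14 turn -0.04 tilt [ 0.e+00 -1.e+00  7.e-04]
```

View pics/m11.png

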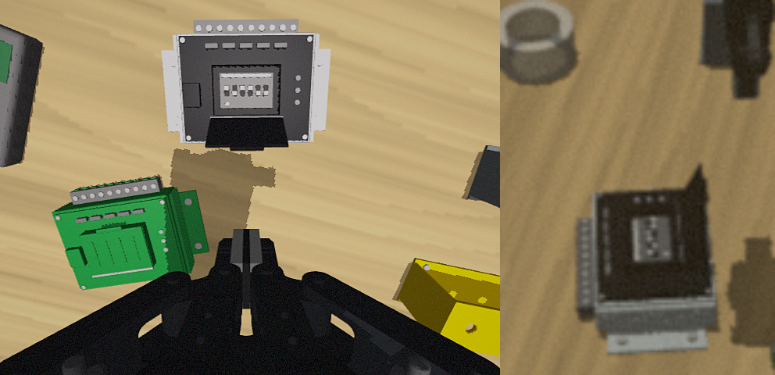

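The shut fingers are behind the cover, on its centre line, and clear of the green look-alike. Descending and pushing.

```bash
python3 -m inch '[[0,0.05,-0.001,0],[0,0.05,0,0],[0,0.0317,0,0],[0,0,0,0],[0,0,0.012,0],[0,0,0.012,0],[0,0,0.012,0],[0,0,0.01,0],[0,0,0.01,0],[0,0,0.01,0],[0,0,0.01,0],[0,0,0,0]]'
python3 - <<'E'
from h import *
plan((.4927,.0867,.09),-74.1)
E
```

```text
t: 19.05
ee_pos: [0.4921, 0.0868, 0.0889]
eef_rot: [[0.274, 0.0, 0.962], [-0.962, 0.0, 0.274], [-0.0, -1.0, 0.0]]
ft_force: [-0.6, -0.4, -0.8]
width: 0.003
shift [ 0.0002 -0.0011  0.0006] yaw -74.11 turn -0.01 tilt [-4.e-04 -1.e+00  4.e-04]
```

```bash
python3 -m inch '[[0,0.0075,0.003,0],[0,0.007,0.003,0],[0,0.006,0.002,0],[0,0.005,0.002,0],[0,0.004,0.002,0],[0,0.002,0.001,0],[0,0,0,0]]'
python3 - <<'E'
from h import *
snap("wrist","w12");snap("scene","s12")
cv2.imwrite("pics/m12.png",np.hstack([cv2.resize(load("w12")["im"],(460,345)),cv2.resize(load("s12")["im"][170:270,285:385],(340,345),interpolation=2)]))
E
```

```text
t: 19.92
ee_pos: [0.504, 0.09, 0.0574]
eef_rot: [[0.274, 0.0, 0.962], [-0.962, -0.0, 0.274], [0.0, -1.0, 0.0]]
ft_force: [0.8, -0.0, 1.3]
width: -0.001
```

```bash
python3 -m inch '[[0,0.0008,0,0],[0,0.0007,0,0],[0,0,0,0],[0,0,0,0]]'
```

```text
t: 20.52
ee_pos: [0.5042, 0.0899, 0.057]
eef_rot: [[0.274, 0.001, 0.962], [-0.962, -0.001, 0.274], [0.001, -1.0, 0.0]]
ft_force: [-5.6, -1.7, 13.9]
width: 0.001
```

At z = 0.057 (the shut cover's top face) the fingers feel 14 N, so the cover is seated. Lifting off, then checking by numbers.

```bash
python3 -m inch '[[0,-0.01,0,0],[0,-0.04,0,0],[0,-0.05,0,0],[0,-0.05,-0.02,0],[0,-0.03,-0.04,0],[0,0,0,0],[0,0,0,0]]'
python3 - <<'E'
from h import *
np.set_printoptions(precision=4,suppress=True)
v=snap("wrist","w13");a=snap("scene","s13");b=snap("side","d13")
o=np.array([.5004,.0889,0]);th=np.radians(15.9)
ex=np.array([np.cos(th),np.sin(th),0]);ey=np.array([-np.sin(th),np.cos(th),0])
g=cv2.cvtColor(v["im"],6)
# brightness over the well (bank hidden?) and along x through cover at its shut height, beyond the free edge x=+31.5
for y in(-.034,-.02,0,.02,.034):
    print(y,[int(g[tuple(np.round(proj(v,o+[0,0,.057]+ex*x+ey*y)).astype(int)[::-1])]) for x in np.arange(-.034,.045,.004)])
# rectify onto the plane z=.057 and find the cover's extent as a contour
S=4;xs=np.arange(-.06,.06,.00025);ys=np.arange(-.06,.06,.00025)
cam=np.array([proj(v,o+[0,0,.057]+ex*x+ey*y) for x,y in[(-.06,-.06),(.06,-.06),(.06,.06),(-.06,.06)]],np.float32)
H=cv2.getPerspectiveTransform(cam,np.array([[0,0],[480,0],[480,480],[0,480]],np.float32))
q=cv2.GaussianBlur(cv2.warpPerspective(g,H,(480,480)),(5,5),0)
m=(q<24).astype(np.uint8);n,l,st,ce=cv2.connectedComponentsWithStats(m)
for i in range(1,n):
    if st[i,4]>1500: x,y,w,h,ar=st[i];print("dark blob x %.4f..%.4f y %.4f..%.4f area %.1f%%"%(x/4e3-.06,(x+w)/4e3-.06,y/4e3-.06,(y+h)/4e3-.06,100*ar/w/h))
# edges of flat things unchanged + driver
for n0,n1,nm in(("scene0","s13","scene"),("side0","d13","side")):
    d=cv2.absdiff(load(n0)["im"],load(n1)["im"]).max(2);d=cv2.morphologyEx((d>40).astype(np.uint8),cv2.MORPH_OPEN,np.ones((3,3)))
    n,l,st,ce=cv2.connectedComponentsWithStats(d)
    print(nm,[tuple(map(int,s)) for s in st[1:] if s[4]>12])
E
```

```text
t: 21.4
ee_pos: [0.4464, 0.0734, 0.2358]
eef_rot: [[0.273, 0.001, 0.962], [-0.962, -0.0, 0.273], [0.001, -1.0, 0.0]]
ft_force: [0.7, 0.1, -0.6]
width: 0.003
-0.034 [59, 60, 151, 67, 65, 71, 68, 70, 71, 69, 71, 72, 76, 79, 77, 85, 81, 81, 83, 158]
-0.02 [62, 61, 167, 63, 63, 68, 73, 72, 70, 69, 74, 74, 73, 78, 76, 73, 78, 84, 86, 159]
0 [62, 56, 139, 65, 61, 66, 67, 69, 69, 70, 74, 71, 71, 77, 73, 30, 81, 85, 85, 162]
0.02 [68, 56, 118, 62, 65, 64, 62, 65, 69, 67, 69, 70, 73, 75, 75, 83, 80, 78, 50, 160]
0.034 [61, 60, 108, 61, 66, 67, 65, 63, 70, 65, 68, 70, 75, 72, 75, 82, 78, 78, 68, 160]
dark blob x -0.0478..-0.0377 y -0.0062..0.0200 area 44.5%
scene [(288, 12, 40, 138, 3677), (112, 22, 15, 16, 98), (85, 42, 9, 6, 38), (129, 85, 17, 28, 298), (95, 99, 20, 21, 177), (164, 142, 4, 17, 51), (310, 195, 15, 23, 213), (164, 198, 34, 21, 397), (100, 201, 9, 7, 45), (181, 206, 132, 42, 2317), (88, 209, 45, 26, 600), (262, 219, 22, 3, 66), (326, 220, 18, 13, 168), (12, 227, 113, 117, 4461), (16, 362, 33, 32, 491)]
side [(457, 0, 38, 43, 1198), (335, 24, 51, 28, 625), (514, 26, 54, 19, 450), (319, 36, 7, 28, 143), (570, 38, 32, 55, 1012), (387, 40, 16, 10, 112), (479, 46, 13, 13, 120), (468, 61, 14, 30, 271), (326, 63, 8, 29, 138), (401, 64, 21, 17, 209), (322, 99, 47, 107, 3352), (545, 122, 33, 67, 866), (584, 122, 26, 15, 186), (623, 134, 17, 14, 158), (460, 152, 85, 104, 3000), (547, 191, 23, 49, 391), (617, 193, 5, 10, 39), (613, 203, 6, 14, 65), (567, 211, 21, 10, 102), (340, 216, 11, 10, 95), (593, 218, 34, 56, 769), (568, 222, 15, 17, 163), (336, 257, 7, 10, 54), (313, 277, 15, 18, 176), (342, 286, 146, 44, 3847), (489, 292, 36, 33, 721), (555, 295, 55, 46, 739), (529, 327, 19, 10, 117)]
```

```bash
python3 - <<'E'
from h import *
v=load("w13");o=np.array([.5004,.0889,0]);th=np.radians(15.9)
ex=np.array([np.cos(th),np.sin(th),0]);ey=np.array([-np.sin(th),np.cos(th),0])
from scipy.ndimage import map_coordinates as mc
for nm in("w13","s13","d13"):
    v=load(nm);g=cv2.cvtColor(v["im"],6).astype(float)
    X=np.arange(.022,.040,.001)
    for lab,Y in(("lip",np.arange(-.012,.0121,.002)),("right",np.arange(-.033,-.018,.002)),("left",np.arange(.019,.034,.002))):
        row=[np.mean([mc(g,np.array(proj(v,o+[0,0,.0555]+ex*x+ey*y))[::-1,None],order=1)[0] for y in Y]) for x in X]
        print(nm,lab,np.round(row).astype(int))
    Yv=np.arange(-.045,-.030,.001)
    print(nm,"-y side",np.round([np.mean([mc(g,np.array(proj(v,o+[0,0,.0555]+ex*x+ey*y))[::-1,None],order=1)[0] for x in np.arange(-.015,.025,.004)]) for y in Yv]).astype(int))
# slim driver cap: dark handle height/position
a=load("s10");print("cap scene before/after", [int(cv2.absdiff(load("scene0")["im"],load(k)["im"])[285:330,212:236].max()) for k in("s10","s13")])
E
```

```text
w13 lip [77 76 77 79 59 54 68 72 78 33 80 82 82 81 82 82 69 84]
w13 right [77 78 79 80 79 49 79 82 81 81 80 80 80 81 81 82 68 80]
w13 left [75 76 76 78 66 59 80 78 79 78 77 78 78 77 79 80 62 94]
w13 -y side [72 73 72 72 72 74 74 75 61 55 74 72 72 72 71]
s13 lip [27 27 27 26 25 25 25 25 24 24 24 25 25 25 26 27 29 34]
s13 right [26 26 25 25 24 22 20 19 18 19 20 22 22 23 25 27 29 32]
s13 left [27 27 26 26 25 25 24 24 25 26 27 26 26 26 26 27 29 34]
s13 -y side [16 16 16 16 17 17 17 18 19 20 21 22 23 24 25]
d13 lip [37 36 36 37 38 38 36 34 37 39 38 36 36 37 38 39 41 46]
d13 right [40 38 37 38 39 38 36 36 36 36 38 40 38 36 36 38 41 45]
d13 left [37 38 38 39 38 38 37 36 35 36 36 36 36 37 39 40 42 48]
d13 -y side [50 55 59 61 59 56 52 47 43 39 38 38 38 38 37]
cap scene before/after [75, 19]
```

```bash
python3 -c "
from cell import r
print(r.observe()['t'],r.observe()['ft_force']);print(r.close_job())"
```

```text
21.55 [ 0.56611754 -0.21964088  0.57453004]
the job is handed in; nothing more can be done
None
```

I set the switches, put the slim screwdriver back in its own hole in the grey rack, shut the cover and handed the job in at 21.6 s. Switches 1 and 3 were pushed ON and 5 was pushed OFF; 2, 4 and 6 were already right.

- **Switches:** before I shut the cover, the wrist image showed 1, 3 and 4 ON and 2, 5 and 6 OFF.
- **Screwdriver:** it stands upright, and its image region matches the start picture to within noise.
- **Cover:** the fingers met it with about 14 N at 57 mm, which is its top face when shut. Afterwards the switches were hidden, and the lip and side edges lay within about 1 mm of the shut position. That camera looks almost straight down, so the edges alone would barely show a small gap; the evidence for fully shut is mainly the contact height. I saw the closed cover only in numbers, because the picture limit was reached.
- **Other objects:** my route kept clear of the other things on the bench, and the big screwdriver stood unmoved after the driver was returned. A before-and-after image comparison was too cluttered by the arm and its shadows to confirm the rest.

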